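# Stand the folded eye-test screen on its prop leg and hold it

## Robot

A 6-joint arm with a two-finger parallel gripper is mounted at the origin on the work surface. World frame = base frame: x ahead of the robot, y to its left, z up, the work surface at z = 0. Lengths are in m, angles in rad, forces in N, time in s.
With the tool pointing down it reaches from about 0.35 to 1 m from the base axis. Payload 7.1 kg.
Tool frame: the origin (TCP) lies on the centre line of the jaws, within the pads' length; the fingertips stand 11 mm ahead of it and the grasp point (between the pads) lies 8 mm behind it; z points along the fingers, y is the line along which they close (so a half turn about z gives the same grasp; the last joint's range is limited). The gripper opens to 85 mm and grips with 20 to 120 N. Pads are 22 mm wide; open, the fingers measure 114 mm over their backs; the gripper's body (76 mm by 85 mm) begins 54 mm behind the grasp point. The pads swing forward as they close: fully open they stand 13 mm farther back than shut.
Start: joints at [1.232, 0.423, 1.63, -0, 1.089, -0.019], TCP at [0.196, 0.593, 0.242] pointing down, gripper open.
Joint ranges: [-3, 3], [-0.9, 2.11], [0.09, 2.58], [-1.31, 4.45], [0.11, 2.69], [-2.54, 2.54]. Speed limits (rad/s): [2.39, 2.39, 3.01, 3.14, 3.14, 3.14].

## Interface

Orientations are given as a rotation vector (axis times angle).
In Python, from station import env, camera, camera_params, search_frame, masks_of, tip_of gives the robot as it stands. The module is installed in compiled form; this text tells all that it offers.
- The arm moves only by the tool servo_tool, never from a script. Its argument "steps" is a list that holds one entry, the list of rows, each a list of 5 numbers: the closure, from 0 (fully open) to 1 (shut), then the shift along the tool's x, y, z in m, then the turn about the tool's z in rad. A call has 1 to 12 rows; each row is the pose to reach, as a shift and turn from the pose commanded when the call began, along the tool's axes at that moment; what a row does not reach only later rows make up. A row lasts 1/10 s, in which the tool goes at most 50 mm and 8.59 degrees, less where a joint would pass 70% of its speed; a pose out of reach is approached as far as the arm can. A call with a gripper value outside its range is refused whole. The fingers move at their own pace and stop on an object; "force" is the grip in N (left out, the last holds). Time passes only in rows, so rows that repeat a pose let the fingers close. It gives the time, the measured TCP pose, the force, the opening and the grip force at its end, in the units of the state.
- env.get_obs(): the state, without advancing time (a new reading comes with each control period).
- camera(name): name is "side" or "top" or "wrist"; returns (picture, depth): 480x640x3 uint8, red, green, blue; 480x640 float32, m along the optical axis (not along the pixel's ray), 0 where there is no reading.
- camera_params(name): a dict with "camera_matrix" (3x3 intrinsics, pixels), "distortion" ([k1, k2, p1, p2, k3] as OpenCV has them; the pictures are not rectified), "R" (3x3) and "t" (3): a world point X has camera coordinates R X + t; the wrist camera has in their place "mount" (4x4, takes a point from camera to tool coordinates, whose origin is the TCP and whose axes are the flange's). Camera axes: x right, y down, z forward; pixel columns grow to the right and rows downward; lengths in m; the calibration is good to about 2 mm. A picture is of the moment at which its call begins: read the wrist's pose just before it. camera_params takes no time and is no camera call.
- env.finish_job(): hands the job in; it is judged then, once.
Trained networks look in the newest picture that a camera, given by its name, has taken for a name from the list of things; names that differ only in an ending like _2 or _b are one class to them, and where a whole thing is asked for, a point or a joint stands for the part that bears it (a point fixed in the world has none). Each returns a list of dicts, best first, with "p" (0 to 1); they miss things now and then, are a little off and sometimes report something else, mostly with a low value. They report only what shows in the picture. A call takes as long as a camera call.
- search_frame(camera, name): "position" ([x, y, z] in m, in world coordinates, good to about 4 mm: the middle of the surface that is visible of it).
- masks_of(camera, name): "region" (480x640 bool, what is visible of it).
- tip_of(camera, name): "position" ([x, y, z] in m, in world coordinates, good to about 4 mm: a listed point, or the origin of a listed thing).
The state is a dict: "t": time; "joint_positions": joint angles; "dq": joint speeds; "joint_torque": joint torques, N m; "ee_pos": TCP position; "orientation": TCP orientation; "wrist_force": force on the tool from outside, world axes, zero at the start; "wrist_torque": the same for the moment, N m; "gripper_width": finger opening in m; "finger_force": force on a finger pad.
Only numpy, scipy, OpenCV 4.12 (cv2) and the standard library are available. Lean on these libraries where they do the work, as an engineer would, in place of code of your own. Each camera call takes 0.05 s, during which the arm holds its last target. There are 200 camera calls.

## Task

The folding eye-test screen lies face down on its foot plate. Flip its prop leg up and over until it has gone all the way to its stop, then raise the screen by its carrying handle until it stands upright on that leg, and finish still holding the handle, because the screen is front-heavy and tips onto its face when let go. Do not let the screen drop or go over backwards, and leave the other things on the table where they are.

Things in the scene. Friction and masses are not known exactly. Their poses are not given: they have to be found in the camera images.
- stand: grey steel foot plate, 220 x 280 x 10 mm, fixed to the table; it carries everything else of the folding screen. Origin on the table directly under the middle of the screen's hinge; its x runs along the hinge, the folded screen lies towards its +y, and the leg comes to stand on the plate on the -y side, 80 mm from the hinge, against a 9 mm high rubber ridge. z up
- hinge (a point): middle of the screen's hinge axis, 44 mm above the table; the axis runs along the stand's x and does not move
- screen (a joint): angle of the screen on its hinge, rad: 0 = folded, face down on rubber buffers (the start); 1.57 = upright, face to the stand's +y. With the leg over, its foot meets the plate at 1.57 and stops the screen there; without the leg it goes over backwards to 1.9. The hinge is nearly free: let go, the screen falls on its face, even from upright. Screen, leg and handle weigh 0.75 to 1 kg
- screen_back (a point): middle of the screen's back. The screen is 290 mm wide, 190 mm tall and 26 mm thick, white with a grey back; it spans 15 to 205 mm from the hinge. Folded, its back is up, 44 mm above the table
- handle: steel carrying handle on the screen's top edge: a bar 12 mm in diameter, about 100 mm long and parallel to the hinge, on two arms that stand 120 mm apart; the gap between bar and screen edge is 46 mm. It is rigidly fixed to the screen. Its origin lies on the hinge; for the bar use handle_mid
- handle_mid (a point): centre of the handle's bar, 257 mm from the hinge; 38 mm above the table with the screen folded, 301 mm with the screen upright. It turns with the screen
- leg (a joint): angle of the prop leg on the screen's back, rad: 0 = stowed flat along the back, foot towards the handle (the start); 1.57 = square off the back; 2.618 = fully over, at its stop. It has no spring: its own weight (80 g) holds it at either end. With the screen folded, dead centre is at 1.57: short of it the leg falls back, past it it falls over to the stop. About 1 N at the foot moves it
- leg_pivot (a point): pivot of the prop leg in its bracket on the middle of the screen's back, 80 mm up the screen from the hinge and 20 mm off the back; 64 mm above the table with the screen folded. Its axis is parallel to the hinge
- leg_foot (a point): centre of the leg's foot, a black rubber roller 20 mm in diameter and 26 mm long, lying parallel to the hinge on the end of the 14 mm wide, 7 mm thick aluminium leg, 120 mm from the pivot. Stowed, its centre is 20 mm above the screen's back (10 mm gap under it), 64 mm above the table
- wipes_jar: bystander: blue jar with a toothed lid, 96 mm in diameter, 90 mm tall; origin under its middle
- paper_cup: bystander: open pale paper cup, 74 mm across, 90 mm tall; origin under its middle
- eye_model: bystander: model eyeball, 80 mm in diameter, on a black foot, 104 mm tall; origin under its middle
- drops: bystander: small white drop bottle, 28 mm in diameter, 62 mm tall, beside the plate's +x edge, on the leg side; origin under its middle
- pen_torch: bystander: pen torch, 110 mm long, 15 mm thick, lying behind the plate (its -y side); origin under its middle
- occluder: bystander: black eye-cover paddle lying flat beyond the handle, disc 60 mm in diameter, handle 120 mm long towards its -x, 6 mm thick; origin under the disc
- magnifier: bystander: hand magnifier lying flat, ring 82 mm across, 16 mm thick handle 100 mm long towards its -x; origin under the ring's middle

How it is judged:
By the outcome, as a careful person would: the job done as asked, in the order asked, and still so for the second after the job is handed in, while the arm keeps its last pose, push and grip.
It also fails if it takes over 59 s, if anything falls off the work surface, if the arm or the gripper's body presses on something with over 40 N, if the wrist force passes 120 N, or if a joint passes its speed limit or range.

## Working session

There is one attempt and no reset: what is moved stays moved. The work goes in short steps, Python scripts to look and compute and a tool call to move; the robot and the scene stay as the last step left them, time stands still between calls to the robot, and variables do not carry over. Pictures are saved under pics/ and viewed, at most 10 in all, crops included, and the job is handed in when it is done.

Besides the shell and the picture viewer there is one more tool, called after "Call:" as name(argument=value, ...), one argument or row to a line, values as JSON. servo_tool: Moves the arm, as the interface text tells. Its arguments: {"type":"object","properties":{"steps":{"type":"array","items":{"type":"array","items":{"type":"array","items":{"type":"number"}}}},"force":{"type":"number"}},"required":["steps"]}

```bash
mkdir -p pics; cat > h.py <<'E'
from station import *
import numpy as np, cv2
from scipy.spatial.transform import Rotation as R
np.set_printoptions(precision=4,suppress=True)
def st():
    o=env.get_obs(); print('t',o['t'],'ee',np.array(o['ee_pos']),'rv',np.array(o['orientation']),'F',np.array(o['wrist_force']),'w',o['gripper_width'],'ff',o['finger_force'],'q',np.array(o['joint_positions']))
    return o
E
python3 - <<'E'
from h import *
o=st(); print(R.from_rotvec(o['orientation']).as_matrix())
for c in ['top','side']:
    im,d=camera(c); cv2.imwrite(f'pics/{c}0.png',im[...,::-1])
    for n in ['stand','hinge','screen_back','handle_mid','leg_pivot','leg_foot','wipes_jar','paper_cup','eye_model','drops','pen_torch','occluder','magnifier']:
        print(c,n,[(np.array(r['position']),round(r['p'],2)) for r in tip_of(c,n)[:2]])
E
```

```text
t 0.0 ee [0.1963 0.5928 0.2415] rv [-0.5001 -3.1012  0.0025] F [-0.0325  0.7008  0.1555] w 0.08536773718998154 ff 0.0 q [ 1.232   0.4238  1.6307  0.      1.0886 -0.019 ]
[[-0.9493  0.3144 -0.0005]
 [ 0.3144  0.9493 -0.0015]
 [ 0.     -0.0016 -1.    ]]
top stand [(array([ 0.5545, -0.1971, -0.0002]), 0.87)]
top hinge [(array([ 0.5561, -0.1896,  0.0393]), 0.59)]
top screen_back [(array([ 0.5565, -0.084 ,  0.0453]), 0.82)]
top handle_mid [(array([0.5638, 0.0664, 0.0363]), 0.76)]
top leg_pivot [(array([ 0.554 , -0.1163,  0.0623]), 0.91)]
top leg_foot [(array([0.5618, 0.0062, 0.0627]), 0.8)]
top wipes_jar [(array([0.4178, 0.527 , 0.0025]), 0.74), (array([ 0.7031, -0.2959,  0.0001]), 0.46)]
top paper_cup [(array([ 0.4243, -0.5521, -0.0028]), 0.86)]
top eye_model [(array([ 0.5574,  0.5202, -0.0012]), 0.96)]
top drops [(array([ 0.7029, -0.2954, -0.0038]), 0.38)]
top pen_torch []
top occluder [(array([ 0.624 ,  0.1884, -0.001 ]), 0.72)]
top magnifier [(array([ 0.6024, -0.5257, -0.0012]), 0.81)]
side stand [(array([ 0.5588, -0.1901, -0.0017]), 0.83)]
side hinge [(array([ 0.5535, -0.1965,  0.0443]), 0.64), (array([ 0.5552, -0.1909, -0.0024]), 0.64)]
side screen_back [(array([ 0.5572, -0.0798,  0.0431]), 0.61)]
side handle_mid [(array([0.561 , 0.0632, 0.0375]), 0.76)]
side leg_pivot [(array([ 0.5551, -0.1093,  0.063 ]), 0.58)]
side leg_foot [(array([0.5543, 0.0071, 0.0677]), 0.47)]
side wipes_jar [(array([ 0.4219,  0.5251, -0.0003]), 0.96)]
side paper_cup [(array([ 0.4308, -0.5564, -0.0015]), 0.61)]
side eye_model [(array([ 0.557 ,  0.5225, -0.0005]), 0.83)]
side drops []
side pen_torch [(array([ 0.5851, -0.3806,  0.0035]), 0.75)]
side occluder [(array([ 0.6244,  0.1895, -0.0014]), 0.71), (array([ 0.707 , -0.2955, -0.001 ]), 0.64)]
side magnifier [(array([ 0.601 , -0.5278, -0.0013]), 0.6)]
```

View pics/top0.png

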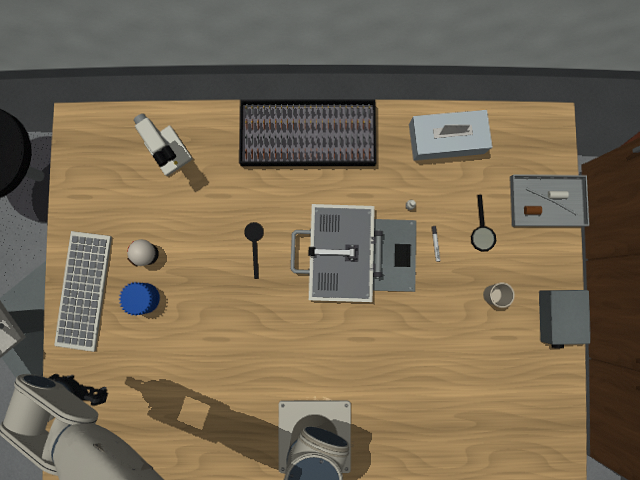

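View pics/side0.png

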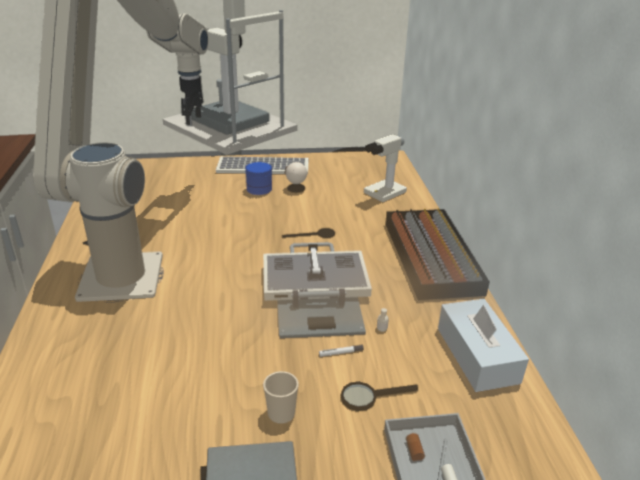

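The pictures agree with the networks: handle at about (300,252), leg foot at (312,252) and pivot at (352,252) in the top view. The hinge is at about (0.555,-0.193), with the stand's yaw near -1.5°. The drop bottle is at (410,205). I'll move to above the leg foot with the jaws closing along the hinge.

Call:
servo_tool(
  steps=[
    [[0,-0.04,-0.034,0.0,0.1],[0,-0.08,-0.067,0.0,0.2],[0,-0.12,-0.1,0.0,0.3],[0,-0.16,-0.134,0.0,0.4],[0,-0.2,-0.167,0,0.5],[0,-0.24,-0.2,0,0.6],[0,-0.28,-0.234,0,0.75],[0,-0.32,-0.267,0,0.9],[0,-0.36,-0.3,0,1.05],[0,-0.4,-0.334,0.01,1.2],[0,-0.44,-0.367,0.02,1.278],[0,-0.48,-0.4,0.02,1.278]],
  ],
)

```text
t: 2.6
ee_pos: [0.5129, 0.0829, 0.2233]
orientation: [-2.254, -2.188, 0.0]
wrist_force: [0.1, 0.8, -0.1]
gripper_width: 0.0856
finger_force: 0.0
```

```bash
cat > look.py <<'E'
from h import *
import sys
def wl(names,save=None):
    o=st(); im,d=camera('wrist')
    if save: cv2.imwrite('pics/'+save,im[...,::-1])
    for n in names: print(n,[(np.array(r['position']),round(r['p'],2)) for r in tip_of('wrist',n)[:2]])
    return o
def tool(o,target,yaw=None):
    Rm=R.from_rotvec(o['orientation']).as_matrix()
    print('delta tool',Rm.T@(np.array(target)-o['ee_pos']),'yaw of tool y',np.degrees(np.arctan2(Rm[1,1],Rm[0,1])))
E
python3 - <<'E'
from look import *
o=wl(['leg_foot','leg_pivot','screen_back','handle_mid','hinge'],'w1.png')
tool(o,[.5585,.006,.2])
E
```

```text
t 2.6 ee [0.5129 0.0829 0.2233] rv [-2.2537 -2.1882  0.0005] F [ 0.0954  0.8253 -0.1063] w 0.08558455496008756 ff 0.0 q [0.1372 0.2942 1.8771 0.0001 0.9707 0.1666]
leg_foot [(array([0.5586, 0.0088, 0.0627]), 0.8)]
leg_pivot [(array([ 0.5533, -0.1133,  0.0633]), 0.9), (array([ 0.63  ,  0.1844, -0.0016]), 0.6)]
screen_back [(array([ 0.5555, -0.0815,  0.0432]), 0.94)]
handle_mid [(array([0.5602, 0.0643, 0.038 ]), 0.9)]
hinge []
delta tool [-0.0755  0.0479  0.0233] yaw of tool y -1.6875130697472962
```

Call:
servo_tool(
  steps=[
    [[0.3,-0.03,0.02,0.0,0],[0.4,-0.0745,0.048,0.0,0],[0.4,-0.0745,0.048,0.04,0],[0.4,-0.0745,0.048,0.073,0],[0.4,-0.0745,0.048,0.073,0],[0.4,-0.0745,0.048,0.073,0]],
  ],
  force=25,
)

```text
t: 3.5
ee_pos: [0.558, 0.0104, 0.1511]
orientation: [-2.248, -2.193, 0.001]
wrist_force: [0.2, 0.8, -0.5]
gripper_width: 0.0513
finger_force: 0.0
```

```bash
python3 - <<'E'
from look import *
o=wl(['leg_foot','leg_pivot','screen_back','handle_mid'],'w2.png')
tool(o,[.559,.0075,.064])
E
```

```text
t 3.5 ee [0.558  0.0104 0.1511] rv [-2.2483 -2.1929  0.0013] F [ 0.2137  0.8376 -0.5413] w 0.051348244787966506 ff 0.0 q [-0.0027  0.4504  1.8411  0.0001  0.8513  0.0222]
leg_foot [(array([0.5588, 0.0069, 0.0634]), 0.6)]
leg_pivot [(array([ 0.5526, -0.1108,  0.0583]), 0.7)]
screen_back [(array([ 0.5554, -0.0821,  0.0448]), 0.73)]
handle_mid [(array([0.56  , 0.0614, 0.0396]), 0.82)]
delta tool [-0.0029  0.0012  0.0871] yaw of tool y -1.42952411649566
```

View pics/w2.png

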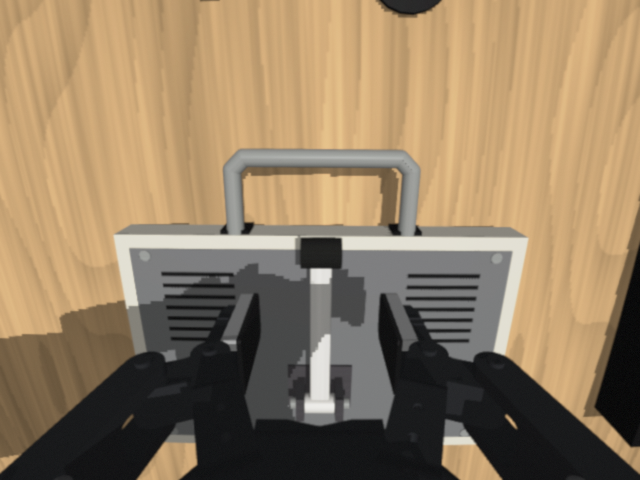

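The wrist view shows the roller at (321,253), centred between the pads at about x=319 and square to the jaws. I'll descend and grip it.

Call:
servo_tool(
  steps=[
    [[0.4,-0.003,0.001,0.04,0],[0.4,-0.003,0.001,0.07,0],[0.4,-0.003,0.001,0.086,0],[0.4,-0.003,0.001,0.086,0],[0.7,-0.003,0.001,0.086,0],[1,-0.003,0.001,0.086,0],[1,-0.003,0.001,0.086,0],[1,-0.003,0.001,0.086,0],[1,-0.003,0.001,0.086,0]],
  ],
  force=25,
)

```text
t: 4.65
ee_pos: [0.559, 0.0062, 0.0663]
orientation: [-2.251, -2.191, 0.0]
wrist_force: [-6.4, 1.1, 7.1]
gripper_width: 0.0251
finger_force: 29.0
```

```bash
python3 - <<'E'
from look import *
o=st()
# arc path in tool axes: TCP offset from foot assumed (foot centre at z .064)
Rm=R.from_rotvec(o['orientation']).as_matrix()
u=np.array([.03,.9995,0]); z=np.array([0,0,1])
for a in list(np.radians(np.arange(7,157,7.5))):
    d=.12*((np.cos(a)-1)*u+np.sin(a)*z); print(round(np.degrees(a),1),Rm.T@d)
E
```

```text
t 4.65 ee [0.559  0.0062 0.0663] rv [-2.251  -2.1913  0.0001] F [-6.3872  1.1114  7.13  ] w 0.02505583206924537 ff 28.951773941516876 q [-0.0103  0.588   1.869   0.0001  0.6847  0.0165]
7.0 [-0.0009 -0.     -0.0146]
14.5 [-0.0038 -0.     -0.03  ]
22.0 [-0.0087 -0.     -0.045 ]
29.5 [-0.0156 -0.0001 -0.0591]
37.0 [-0.0242 -0.0001 -0.0722]
44.5 [-0.0344 -0.0001 -0.0841]
52.0 [-0.0461 -0.0002 -0.0946]
59.5 [-0.0591 -0.0002 -0.1034]
67.0 [-0.0731 -0.0002 -0.1105]
74.5 [-0.0879 -0.0003 -0.1156]
82.0 [-0.1033 -0.0003 -0.1188]
89.5 [-0.1189 -0.0004 -0.12  ]
97.0 [-0.1346 -0.0004 -0.1191]
104.5 [-0.15   -0.0005 -0.1162]
112.0 [-0.1649 -0.0005 -0.1113]
119.5 [-0.1791 -0.0006 -0.1045]
127.0 [-0.1922 -0.0006 -0.0959]
134.5 [-0.2041 -0.0006 -0.0856]
142.0 [-0.2145 -0.0007 -0.0739]
149.5 [-0.2234 -0.0007 -0.0609]
```

Call:
servo_tool(
  steps=[
    [[1,-0.001,-0.001,-0.0146,0],[1,-0.004,-0.001,-0.03,0],[1,-0.009,-0.001,-0.045,0],[1,-0.0155,-0.001,-0.059,0],[1,-0.024,-0.001,-0.072,0],[1,-0.0345,-0.001,-0.084,0],[1,-0.046,-0.001,-0.0945,0],[1,-0.059,-0.001,-0.1035,0],[1,-0.073,-0.001,-0.1105,0],[1,-0.088,-0.001,-0.1155,0],[1,-0.103,-0.001,-0.119,0],[1,-0.119,-0.001,-0.12,0]],
  ],
  force=25,
)

```text
t: 5.85
ee_pos: [0.5549, -0.1142, 0.1853]
orientation: [-2.251, -2.191, 0.0]
wrist_force: [-1.5, 1.9, 0.9]
gripper_width: 0.0255
finger_force: 24.9
```

```bash
python3 - <<'E'
from look import *
o=st()
im,d=camera('side'); cv2.imwrite('pics/s1.png',im[180:380,200:440,::-1].repeat(2,0).repeat(2,1))
for n in ['leg_foot','screen_back']: print(n,[(np.array(r['position']),round(r['p'],2)) for r in tip_of('side',n)[:2]])
E
```

```text
t 5.85 ee [ 0.5549 -0.1142  0.1853] rv [-2.2511 -2.1911  0.0002] F [-1.5247  1.9291  0.9383] w 0.02553937917536955 ff 24.89731729030609 q [-0.2239  0.4117  1.8033  0.      0.9268 -0.1969]
leg_foot [(array([0.6258, 0.1857, 0.0003]), 0.33)]
screen_back [(array([ 0.5531, -0.0794,  0.0443]), 0.91), (array([ 0.5549, -0.1898, -0.0012]), 0.51)]
```

View pics/s1.png

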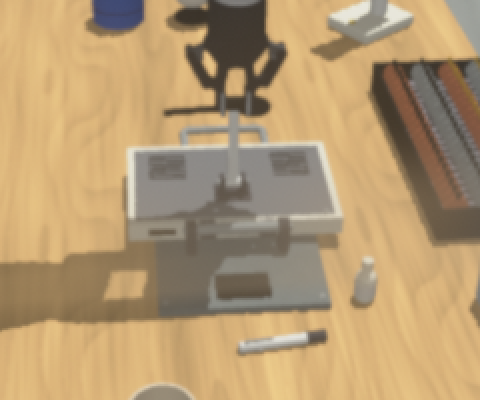

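The leg stands up between the pads at about (233,130), and the screen is still folded. I'll carry on over to the stop, release and rise.

Call:
servo_tool(
  steps=[
    [[1,-0.0155,0,0.001,0],[1,-0.031,0,0.004,0],[1,-0.046,0,0.009,0],[1,-0.06,0,0.0155,0],[1,-0.073,0,0.024,0],[1,-0.085,0,0.0345,0],[1,-0.0955,0,0.046,0],[1,-0.104,0,0.058,0],[1,-0.104,0,0.058,0]],
  ],
  force=25,
)

```text
t: 6.9
ee_pos: [0.5516, -0.2195, 0.1257]
orientation: [2.252, 2.19, -0.004]
wrist_force: [-4.7, -6.8, 6.9]
gripper_width: 0.0253
finger_force: 32.9
```

```bash
python3 - <<'E'
from look import *
o=st()
E
```

```text
t 6.9 ee [ 0.5516 -0.2195  0.1257] rv [ 2.2516  2.1899 -0.0035] F [-4.7252 -6.7627  6.9298] w 0.025255404692925927 ff 32.90249705314636 q [-0.3977  0.5313  1.7728 -0.0031  0.8378 -0.3678]
```

Call:
servo_tool(
  steps=[
    [[0.8,0,0,0,0],[0.5,0,0,0,0],[0.3,0,0,0,0],[0.3,0,0,0,0],[0.2,0,0,-0.03,0],[0.2,0,0,-0.07,0],[0,0,0,-0.1,0],[0,0.04,0,-0.1,0.15],[0,0.09,0,-0.1,0.3],[0,0.14,0.001,-0.1,0.45],[0,0.19,0.0015,-0.08,0.6],[0,0.24,0.0015,-0.06,0.75]],
  ],
  force=25,
)

```text
t: 8.1
ee_pos: [0.5605, 0.0067, 0.1944]
orientation: [2.877, 1.26, 0.004]
wrist_force: [0.7, 0.0, -0.0]
gripper_width: 0.0851
finger_force: 0.0
```

```bash
python3 - <<'E'
from look import *
o=wl(['handle_mid'])
tool(o,[.561,.0645,.15])
im,d=camera('side'); cv2.imwrite('pics/s2.png',im[180:380,200:440,::-1].repeat(2,0).repeat(2,1))
for n in ['leg_foot','leg_pivot','handle_mid']: print(n,[(np.array(r['position']),round(r['p'],2)) for r in tip_of('side',n)[:2]])
im,d=camera('top')
for n in ['leg_foot','leg_pivot','handle_mid']: print(n,[(np.array(r['position']),round(r['p'],2)) for r in tip_of('top',n)[:2]])
E
```

```text
t 8.1 ee [0.5605 0.0067 0.1944] rv [2.8768 1.26   0.0037] F [ 0.6856  0.0389 -0.0417] w 0.08509571249694453 ff 0.0 q [-0.0093  0.39    1.8124  0.0001  0.9367  0.7359]
handle_mid [(array([0.5602, 0.0635, 0.0425]), 0.6)]
delta tool [ 0.0427 -0.0389  0.0444] yaw of tool y -42.69503790148578
leg_foot [(array([ 0.5491, -0.2166,  0.1275]), 0.64)]
leg_pivot [(array([ 0.5543, -0.108 ,  0.0613]), 0.63), (array([ 0.5564,  0.5188, -0.0011]), 0.2)]
handle_mid [(array([0.5625, 0.0636, 0.0386]), 0.75)]
leg_foot [(array([ 0.5524, -0.2195,  0.1255]), 0.82), (array([ 0.5573, -0.19  ,  0.0424]), 0.59)]
leg_pivot [(array([ 0.5547, -0.1158,  0.0655]), 0.61)]
handle_mid []
```

View pics/s2.png

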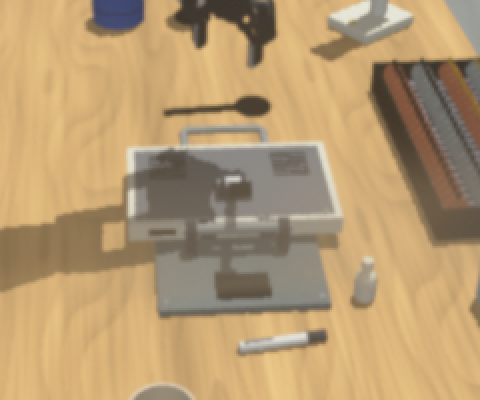

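The leg is over at its stop: the foot is at (0.551,-0.218,0.127), against an expected (-0.217, 0.124). The side view shows it pointing over the plate at about (228,265). Next is the handle.

Call:
servo_tool(
  steps=[
    [[0.2,0.02,-0.02,0.0,0.15],[0.4,0.043,-0.039,0,0.3],[0.4,0.043,-0.039,0.02,0.45],[0.4,0.043,-0.039,0.044,0.6],[0.4,0.043,-0.039,0.06,0.75],[0.4,0.043,-0.039,0.07,0.853],[0.4,0.043,-0.039,0.07,0.853],[0.4,0.043,-0.039,0.07,0.853]],
  ],
  force=30,
)

```text
t: 9.4
ee_pos: [0.5604, 0.0622, 0.1243]
orientation: [-3.141, 0.031, -0.0]
wrist_force: [0.3, 0.3, 0.5]
gripper_width: 0.0512
finger_force: 0.0
```

```bash
python3 - <<'E'
from look import *
o=wl(['handle_mid'],'w3.png')
tool(o,[.561,.0642,.032])
E
```

```text
t 9.4 ee [0.5604 0.0622 0.1243] rv [-3.1414  0.0311 -0.0004] F [0.3164 0.2676 0.4618] w 0.05119976164260728 ff 0.0 q [0.0895 0.4981 1.8415 0.     0.8018 1.6801]
handle_mid []
delta tool [ 0.0005 -0.002   0.0923] yaw of tool y -91.13271237906163
```

View pics/w3.png

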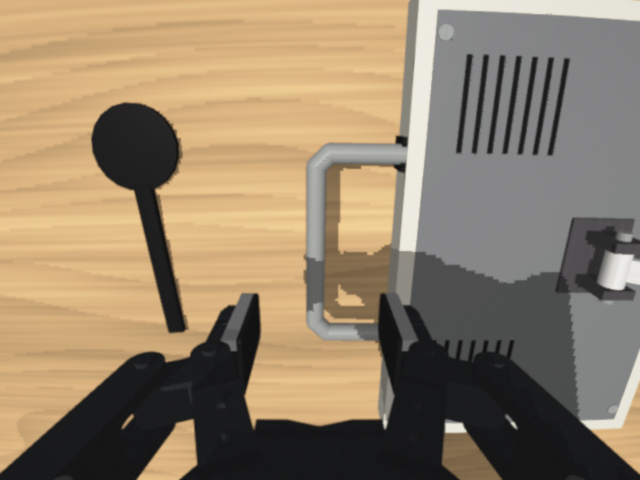

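The bar (x about 315 px) lies between the pads (240 and 385 px), about 3 mm to the +y side of centre. I'll shift by that much, descend and grip.

Call:
servo_tool(
  steps=[
    [[0.4,0,-0.0028,0.03,0],[0.4,0,-0.0028,0.06,0],[0.4,0,-0.0028,0.08,0],[0.4,0,-0.0028,0.092,0],[0.4,0,-0.0028,0.092,0],[0.7,0,-0.0028,0.092,0],[1,0,-0.0028,0.092,0],[1,0,-0.0028,0.092,0],[1,0,-0.0028,0.092,0],[1,0,-0.0028,0.092,0]],
  ],
  force=35,
)

```text
t: 10.5
ee_pos: [0.5611, 0.0647, 0.0333]
orientation: [3.141, -0.034, 0.003]
wrist_force: [-0.2, -6.7, 4.0]
gripper_width: 0.0107
finger_force: 34.1
```

```bash
python3 - <<'E'
from look import *
o=st()
Rm=R.from_rotvec(o['orientation']).as_matrix()
p=np.array([.257,-.006])
u=np.array([.03,.9995,0]); z=np.array([0,0,1])
for a in np.radians(np.arange(4,94,4)):
    c,s=np.cos(a),np.sin(a)
    q=np.array([c*p[0]-s*p[1],s*p[0]+c*p[1]])-p
    print(round(np.degrees(a)),Rm.T@(q[0]*u+q[1]*z))
E
```

```text
t 10.5 ee [0.5611 0.0647 0.0333] rv [ 3.1406 -0.0339  0.0033] F [-0.208  -6.6654  3.994 ] w 0.010710148841437528 ff 34.10853624343872 q [ 0.0943  0.6501  1.861  -0.0017  0.6285  1.6881]
4 [ 0.      0.0002 -0.0179]
8 [ 0.0001  0.0017 -0.0358]
12 [ 0.0001  0.0044 -0.0536]
16 [ 0.0001  0.0084 -0.0711]
20 [ 0.0001  0.0135 -0.0883]
24 [ 0.0001  0.0199 -0.105 ]
28 [ 0.      0.0274 -0.1213]
32 [-0.      0.036  -0.1371]
36 [-0.0001  0.0457 -0.1522]
40 [-0.0001  0.0564 -0.1666]
44 [-0.0002  0.0681 -0.1802]
48 [-0.0003  0.0807 -0.1929]
52 [-0.0004  0.0942 -0.2048]
56 [-0.0005  0.1085 -0.2156]
60 [-0.0006  0.1235 -0.2255]
64 [-0.0007  0.1391 -0.2343]
68 [-0.0008  0.1553 -0.2419]
72 [-0.0009  0.1721 -0.2484]
76 [-0.0011  0.1892 -0.2538]
80 [-0.0012  0.2066 -0.2579]
84 [-0.0013  0.2244 -0.2608]
88 [-0.0015  0.2422 -0.2624]
92 [-0.0016  0.2602 -0.2629]
```

Call:
servo_tool(
  steps=[
    [[1,0,0.001,-0.009,0],[1,0,0.001,-0.018,0],[1,0,0.002,-0.027,0],[1,0,0.0027,-0.036,0],[1,0,0.004,-0.0447,0],[1,0,0.0054,-0.0536,0],[1,0,0.0072,-0.0624,0],[1,0,0.0094,-0.0711,0],[1,0,0.0118,-0.0797,0],[1,0,0.0145,-0.0883,0],[1,0,0.0175,-0.0967,0],[1,0,0.0209,-0.105,0]],
  ],
  force=35,
)

```text
t: 11.7
ee_pos: [0.5604, 0.0457, 0.1383]
orientation: [-3.14, 0.035, -0.003]
wrist_force: [3.9, 7.2, -0.8]
gripper_width: 0.0105
finger_force: 34.2
```

```bash
python3 - <<'E'
from look import *
o=st()
im,d=camera('side'); cv2.imwrite('pics/s3.png',im[180:380,200:440,::-1].repeat(2,0).repeat(2,1))
for n in ['leg_foot','leg_pivot','handle_mid']: print(n,[(np.array(r['position']),round(r['p'],2)) for r in tip_of('side',n)[:2]])
E
```

```text
t 11.7 ee [0.5604 0.0457 0.1383] rv [-3.1396  0.035  -0.0031] F [ 3.8649  7.2235 -0.8087] w 0.010462640571939042 ff 34.179083704948425 q [0.0593 0.4737 1.8402 0.0023 0.8255 1.6508]
leg_foot [(array([ 0.55  , -0.2473,  0.112 ]), 0.57), (array([ 0.6027, -0.528 , -0.0018]), 0.47)]
leg_pivot [(array([ 0.5542, -0.1222,  0.0951]), 0.66)]
handle_mid [(array([0.5592, 0.0436, 0.1401]), 0.63), (array([ 0.5562, -0.1879, -0.0033]), 0.24)]
```

View pics/s3.png

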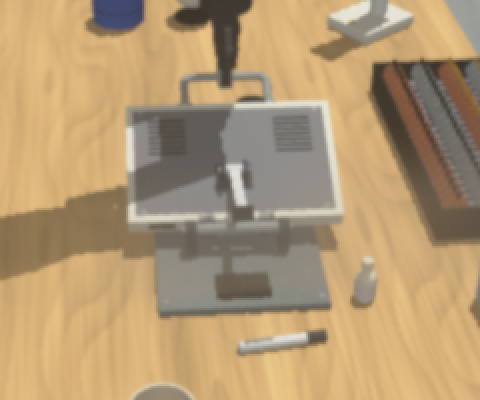

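The screen is raised about 24°, with the handle held at about (228,80) and the leg still over. I'll continue along the arc with small force corrections.

Call:
servo_tool(
  steps=[
    [[1,0.0005,0.0027,-0.0082,0],[1,0.001,0.0065,-0.0163,0],[1,0.001,0.0107,-0.0243,0],[1,0.001,0.0151,-0.0321,0],[1,0.001,0.0198,-0.0398,0],[1,0.001,0.0248,-0.0472,0],[1,0.001,0.0301,-0.0545,0],[1,0.001,0.0355,-0.0616,0],[1,0.001,0.0412,-0.0685,0],[1,0.001,0.0472,-0.0752,0],[1,0.001,0.0534,-0.0817,0],[1,0.001,0.0598,-0.0879,0]],
  ],
  force=35,
)

```text
t: 13.1
ee_pos: [0.5586, -0.0122, 0.2269]
orientation: [-3.136, 0.035, 0.001]
wrist_force: [-3.1, 16.7, 12.2]
gripper_width: 0.0103
finger_force: 34.5
```

Call:
servo_tool(
  steps=[
    [[1,0,0,0,0],[1,0,0,0,0]],
  ],
)

```text
t: 13.3
ee_pos: [0.5586, -0.0123, 0.227]
orientation: [-3.136, 0.035, 0.001]
wrist_force: [-3.0, 15.7, 10.7]
gripper_width: 0.0103
finger_force: 34.6
```

```bash
python3 - <<'E'
from look import *
o=wl(['handle_mid'])
for c in ['side','top']:
  im,d=camera(c)
  for n in ['leg_foot','leg_pivot','handle_mid','screen_back','hinge']: print(n,[(np.array(r['position']),round(r['p'],2)) for r in tip_of(c,n)[:2]])
E
```

```text
t 13.3 ee [ 0.5586 -0.0123  0.227 ] rv [-3.1362  0.0354  0.0006] F [-3.0353 15.6907 10.6986] w 0.010339315970719283 ff 34.613218903541565 q [-0.0459  0.3457  1.7905  0.0061  1.0061  1.5442]
handle_mid [(array([ 0.556 , -0.0159,  0.2282]), 0.82)]
leg_foot [(array([ 0.5487, -0.2676,  0.0819]), 0.75), (array([ 0.5882, -0.3766,  0.0025]), 0.48)]
leg_pivot [(array([ 0.5548, -0.1486,  0.1162]), 0.64)]
handle_mid [(array([ 0.5569, -0.013 ,  0.2301]), 0.52)]
screen_back [(array([ 0.5536, -0.1147,  0.1232]), 0.69)]
hinge [(array([ 0.5542,  0.5234, -0.0025]), 0.37)]
leg_foot []
leg_pivot [(array([ 0.5498, -0.1561,  0.1162]), 0.82)]
handle_mid [(array([0.6255, 0.1843, 0.0003]), 0.66)]
screen_back [(array([ 0.5539, -0.1155,  0.1253]), 0.63)]
hinge [(array([ 0.5564, -0.1916,  0.0416]), 0.59)]
```

Call:
servo_tool(
  steps=[
    [[1,0,0.006,-0.0083,0],[1,0,0.0163,-0.017,0],[1,-0.001,0.0269,-0.0252,0],[1,-0.001,0.038,-0.0328,0],[1,-0.001,0.0495,-0.04,0],[1,-0.001,0.0613,-0.0463,0],[1,-0.001,0.0735,-0.0521,0],[1,-0.001,0.0735,-0.0521,0]],
  ],
  force=22,
)

```text
t: 14.8
ee_pos: [0.5561, -0.0885, 0.2792]
orientation: [-3.14, 0.036, -0.0]
wrist_force: [-1.1, 6.1, 6.9]
gripper_width: 0.0109
finger_force: 34.0
```

```bash
python3 - <<'E'
from look import *
o=wl(['handle_mid'],'w4.png')
im,d=camera('side'); cv2.imwrite('pics/s4.png',im[130:380,200:440,::-1].repeat(2,0).repeat(2,1))
for n in ['leg_foot','handle_mid']: print(n,[(np.array(r['position']),round(r['p'],2)) for r in tip_of('side',n)[:2]])
E
```

```text
t 14.8 ee [ 0.5561 -0.0885  0.2792] rv [-3.1398  0.0361 -0.0002] F [-1.0844  6.1028  6.922 ] w 0.010891453335035958 ff 33.984514474868774 q [-0.1799  0.2908  1.7349  0.0018  1.116   1.4131]
handle_mid [(array([ 0.5547, -0.0931,  0.2789]), 0.74)]
leg_foot [(array([ 0.5483, -0.2785,  0.0561]), 0.56)]
handle_mid [(array([ 0.5564, -0.0861,  0.2782]), 0.65)]
```

View pics/s4.png

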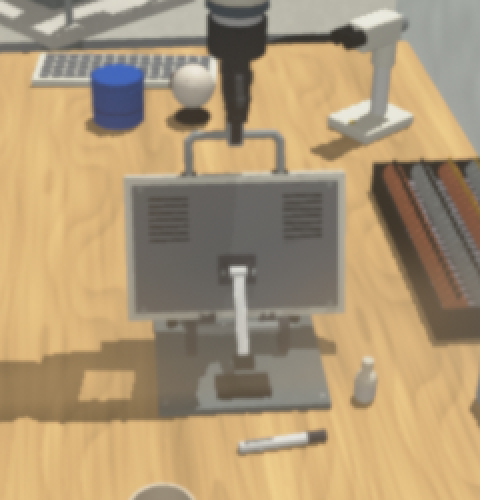

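Call:
servo_tool(
  steps=[
    [[1,0,0.0062,-0.0027,0],[1,0,0.0124,-0.0051,0],[1,0,0.0188,-0.0075,0],[1,0,0.0251,-0.0096,0],[1,0,0.038,-0.0134,0],[1,0,0.0511,-0.0166,0],[1,0,0.0643,-0.019,0],[1,0,0.071,-0.02,0],[1,0,0.0776,-0.0208,0],[1,0,0.0835,-0.0213,0],[1,0,0.0888,-0.0217,0],[1,0,0.0888,-0.0217,0]],
  ],
)

```text
t: 16.25
ee_pos: [0.5532, -0.1784, 0.2985]
orientation: [3.141, -0.036, -0.005]
wrist_force: [-5.2, 0.9, 3.8]
gripper_width: 0.0108
finger_force: 35.3
```

```bash
python3 - <<'E'
from look import *
o=wl(['handle_mid'])
im,d=camera('side')
for n in ['leg_foot','handle_mid','leg_pivot']: print(n,[(np.array(r['position']),round(r['p'],2)) for r in tip_of('side',n)[:2]])
E
```

```text
t 16.25 ee [ 0.5532 -0.1784  0.2985] rv [ 3.1412 -0.0359 -0.0051] F [-5.2319  0.9177  3.7605] w 0.010765620444448634 ff 35.284409523010254 q [-0.3319  0.3004  1.6742 -0.0013  1.1701  1.2623]
handle_mid [(array([ 0.553 , -0.181 ,  0.3025]), 0.97)]
leg_foot [(array([ 0.5475, -0.2749,  0.024 ]), 0.94)]
handle_mid [(array([ 0.5525, -0.1774,  0.2995]), 0.94)]
leg_pivot [(array([ 0.5532, -0.2058,  0.1261]), 0.66)]
```

Call:
servo_tool(
  steps=[
    [[1,0,0.002,-0.0002,0],[1,0,0.004,-0.0003,0],[1,0,0.006,-0.0003,0],[1,0,0.008,-0.0003,0],[1,0,0.009,-0.0003,0],[1,0,0.009,-0.0003,0]],
  ],
)

```text
t: 17.15
ee_pos: [0.553, -0.1866, 0.2988]
orientation: [-3.141, 0.035, 0.006]
wrist_force: [-5.5, 2.5, 4.1]
gripper_width: 0.0106
finger_force: 35.4
```

Call:
servo_tool(
  steps=[
    [[1,0,0.001,0,0],[1,0,0.002,0,0],[1,0,0.003,0,0],[1,0,0.003,0,0]],
  ],
)

```text
t: 17.55
ee_pos: [0.553, -0.1884, 0.299]
orientation: [-3.139, 0.035, 0.005]
wrist_force: [-6.0, 9.2, 7.2]
gripper_width: 0.0107
finger_force: 35.5
```

```bash
python3 - <<'E'
from look import *
o=wl(['handle_mid'])
im,d=camera('side'); cv2.imwrite('pics/s5.png',im[130:380,200:440,::-1].repeat(2,0).repeat(2,1))
for n in ['leg_foot','handle_mid','leg_pivot','screen_back']: print(n,[(np.array(r['position']),round(r['p'],2)) for r in tip_of('side',n)[:2]])
E
```

```text
t 17.55 ee [ 0.553  -0.1884  0.299 ] rv [-3.1385  0.0349  0.0055] F [-5.9934  9.1659  7.1707] w 0.01067797268841695 ff 35.481133460998535 q [-0.3494  0.3049  1.6667  0.0017  1.1742  1.2429]
handle_mid [(array([ 0.5516, -0.1903,  0.3056]), 0.91)]
leg_foot [(array([ 0.5472, -0.2734,  0.0203]), 0.64)]
handle_mid [(array([ 0.5517, -0.1909,  0.3005]), 0.74)]
leg_pivot [(array([ 0.5525, -0.212 ,  0.1239]), 0.91), (array([ 0.5518, -0.1897,  0.1551]), 0.44)]
screen_back [(array([ 0.5532, -0.1927,  0.1528]), 0.86)]
```

View pics/s5.png

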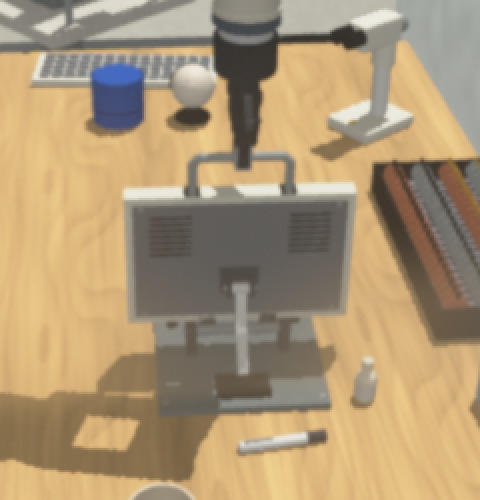

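The screen is upright and the foot is on the plate at the ridge (z = 0.020). The back plane lies over the hinge, the push against the stop is a steady 9 N, and the handle is gripped. I'll hand in.

```bash
python3 -c "
from h import *
print(env.finish_job()); st()"
```

```text
the job is handed in; nothing more can be done
None
the job is handed in; nothing more can be done
```

I flipped the prop leg over to its stop and raised the screen upright onto it; I handed in the job at about 17.7 s with the gripper still holding the handle and the other things left untouched.

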